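# Drift-pin a hidden nut bar into line and fit the utensil rail's thumb bolt

## Robot

A 7-joint arm with a two-finger parallel gripper is mounted at the origin on the work surface. World frame = base frame: x ahead of the robot, y to its left, z up, the work surface at z = 0. Lengths are in m, angles in rad, forces in N, time in s.
With the tool pointing down it reaches from about 0.35 to 0.9 m from the base axis. Payload 8.1 kg.
Tool frame: the origin (TCP) lies between the finger pads; the fingertips stand 17 mm ahead of it and the grasp point (between the pads) lies 2 mm behind it; z points along the fingers, y is the line along which they close (so a half turn about z gives the same grasp; the last joint's range is limited). The gripper opens to 92 mm and grips with 3 to 60 N. Pads are 19 mm wide; open, the fingers measure 130 mm over their backs; the gripper's body (75 mm by 190 mm) begins 47 mm behind the grasp point.
Start: joints at [-1.297, 0.434, 0.025, 1.573, -0.012, 1.134, -0.075], TCP at [0.23, 0.581, 0.244] pointing down, gripper open.
Joint ranges: [-2.62, 2.62], [-0.44, 2.09], [-1.27, 1.32], [0.08, 2.57], [-1.32, 4.46], [0.12, 2], [-2.74, 2.74]. Speed limits (rad/s): [2.22, 2.22, 3.01, 3.01, 3.14, 3.14, 3.14].

## Interface

Orientations are given as a rotation vector (axis times angle).
In Python, from cell import observe, get_image, calibration, sign_off, look_for, regions_of, landmark_of gives the robot as it stands.
- The arm moves only by the tool jog_arm, never from a script. Its argument "plan" is a list of rows, each an object with "offset": the shift along the tool's x, y, z normalised to -1 to 1, where 1 is 0.15 m, a list of three; "twist": the turn, a rotation vector about the tool's x, y, z normalised to -1 to 1, where 1 is 2 pi rad, a list of three; "fingers": the gripper command: -1 is shut, 1 is fully open, values between are in proportion. In form: [{"offset": [x, y, z], "twist": [ax, ay, az], "fingers": fingers}, ...]. A call has 1 to 20 rows; each row is the pose to reach, as a shift and turn from the pose commanded when the call began, along the tool's axes at that moment, turning the shorter way round; what a row does not reach only later rows make up. A row lasts 1/8 s, in which the tool goes at most 62.5 mm and 10.7 degrees, less where a joint would pass 70% of its speed; a pose out of reach is approached as far as the arm can. A call with a number of a shift or a turn outside -1 to 1 is refused whole. A call with a gripper value outside its range is refused whole. The fingers move at their own pace and stop on an object; "newtons" is the grip in N (left out, the last holds). Time passes only in rows, so rows that repeat a pose let the fingers close. It gives the time, the measured TCP pose, the force, the opening and the grip force at its end, in the units of the state.
- observe(): the state, without advancing time (a new reading comes with each control period).
- get_image(name): name is "scene" or "top" or "wrist"; returns the picture (384x512x3 uint8, red, green, blue); there is no depth.
- calibration(name): a dict with "fov_y" (degrees; the focal length in pixels is half the picture's height over the tangent of half this angle, whatever the lens; pixels are square), "cx", "cy" (the principal point, pixels), "position" and "attitude" of the camera in the world. Camera axes: x right, y down, z forward; pixel columns grow to the right and rows downward; lengths in m; the calibration is good to about 2 mm. A picture is of the moment at which its call begins: read the wrist's pose just before it. calibration takes no time and is no camera call; for the wrist camera it gives the pose at the moment of the call.
- sign_off(): hands the job in; it is judged then, once.
Trained networks look in the newest picture that a camera, given by its name, has taken for a name from the list of things; names that differ only in an ending like _2 or _b are one class to them, and where a whole thing is asked for, a point or a joint stands for the part that bears it (a point fixed in the world has none). Each returns a list of dicts, best first, with "conf" (0 to 1); they miss things now and then, are a little off and sometimes report something else, mostly with a low value. They report only what shows in the picture. A call takes as long as a camera call.
- look_for(thing, camera): "box" ([left, top, width, height] as shares, 0 to 1, of the picture: columns of its width, rows of its height, round what is visible of it).
- regions_of(thing, camera): "region" (384x512 bool, what is visible of it) and "box" ([left, top, width, height] as shares, 0 to 1, of the picture: columns of its width, rows of its height, round what is visible of it).
- landmark_of(thing, camera): "at" ([row, column] as shares, 0 to 1, of the picture: columns of its width, rows of its height: a listed point, or the origin of a listed thing).
The state is a dict: "clock": time; "joints": joint angles; "dq": joint speeds; "joint_efforts": joint torques, N m; "position": TCP position; "ee_rot": TCP orientation; "force": force on the tool from outside, world axes, zero at the start; "ft_torque": the same for the moment, N m; "width": opening from 0.0 (shut) to 1.0 (fully open); "gripper_force": force on a finger pad.
Only numpy, scipy, OpenCV 4.12 (cv2) and the standard library are available. Lean on these libraries where they do the work, as an engineer would, in place of code of your own. Each camera call takes 0.05 s, during which the arm holds its last target. There are 200 camera calls.

## Task

The brass nut bar under the plate of the utensil rail has slipped back, so no bolt will go in: through the long slot, feel for the bar's hole with the red-handled drift pin, pushing gently, let it drop in, and draw the bar along until the pin stops against the slot end with the green dot. Leave the pin standing there upright with its collar down on the plate, and then fit the black thumb bolt through the round hole, fully home and upright. Never force either part, and leave the pantry things around undisturbed.

Things in the scene. Friction and masses are not known exactly. Their poses are not given: they have to be found in the camera images.
- rail_base: Utensil rail fixed to the ledge: maple channel 80 mm (its x) by 260 mm (y), aluminium plate 6 mm thick on top, upper face 46 mm above the ledge; origin at the centre of its underside, z up. The plate has a slot along y and a round hole, both at x = 0. Under it a brass nut bar slides along y only (4 N moves it, it stays where left), its top 6.5 mm below the plate's upper face, 10 mm thick, 20 mm free beneath.
- slot_mid (a point): Centre of the slot (15.5 mm wide, 55.5 mm long along the rail's y), at the plate's upper face. The bar has two 15.5 mm holes, 95 mm apart. One starts somewhere under the slot, 7 to 37 mm towards -y of point slot_end; where exactly is not measured: feel for it, or look into the slot. Drawn towards +y by a pin in that hole until the pin stops at the slot's end, the bar is in place within 1 mm.
- slot_end (a point): Where the drift pin's axis belongs in the end: on the slot's middle line at the plate's upper face, 7.75 mm short of the slot's +y end wall (a 14 mm pin here is 0.75 mm from touching it), 20 mm towards +y of slot_mid, beside the green dot. Axes as the rail's. Plate and bar are rigid: come onto them slowly (about 10 mm/s), so that no push nears 60 N.
- bolt_hole (a point): Centre of the plate's round hole, 15.5 mm in diameter, at the plate's upper face, 95 mm towards the rail's +y from slot_end. Axes as the rail's.
- drift_pin: Drift pin, 0.12 kg, upright in the rack; origin on its axis under its collar, z up. Steel shank below 14 mm in diameter, 30 mm long, the last 10 mm tapering to 12 mm; collar 28 mm wide, 5 mm thick; round red handle 22 mm wide from 5 to 48 mm up. Home: origin level with the plate's upper face. Off the bar's hole it stops 23.5 mm higher; within 2 mm of the hole's centre it drops in.
- thumb_bolt: Thumb bolt (pushed straight in, no turning), 0.1 kg, upright in the rack; origin on its axis under its collar, z up. Steel shank below 14 mm in diameter, 26 mm long, the last 8 mm tapering to 11 mm; collar 28 mm wide, 4 mm thick; round black knob 26 mm wide from 4 to 42 mm up. Fully home: origin level with the plate's upper face.
- rack: Dark wooden rack fixed to the ledge, 70 mm (x) by 170 mm (y), 45 mm tall, origin at the centre of its underside. Pin and bolt stand in its two 17 mm holes at y = -45 and +45 mm, either way round, collars on its top.
- ramekin: Bystander, leave alone: white ceramic ramekin, 84 mm across, 45 mm tall; origin at its underside
- scoop: Bystander, leave alone: green plastic scoop, 160 mm long, lying; origin at its underside
- spoon_ring: Bystander, leave alone: three steel measuring spoons on a ring, 100 mm long, lying flat; origin at its underside
- salt_shaker: Bystander, leave alone: glass salt shaker with steel twist cap, 48 mm across, 80 mm tall; origin at its underside
- bean_jar: Bystander, leave alone: amber glass jar, 80 mm across, 120 mm tall; origin at its underside
- pepper_mill: Bystander, leave alone: dark wooden pepper mill, 52 mm across, 145 mm tall; origin at its underside
- mug: Bystander, leave alone: blue mug, 76 mm across, 85 mm tall; origin at its underside

How it is judged:
On the way, in this order (a step that is already met when the one before it is completed fails the run):
1. the drift pin's nose has gone at least 6 mm into the bar's hole (z of drift_pin in the frame of slot_end below 0.0175 m and x of drift_pin in the frame of slot_end between -0.004 and 0.004 m and y of drift_pin in the frame of slot_end between -0.042 and 0.004 m), for 0.1 s.
2. the drift pin stands at the green-dot end of the slot, collar on the plate (z of drift_pin in the frame of slot_end between -0.004 and 0.003 m and y of drift_pin in the frame of slot_end between -0.004 and 0.004 m and x of drift_pin in the frame of slot_end between -0.003 and 0.003 m and angle between drift_pin's own z axis and vertical below 0.12 rad), for 0.2 s.
At the end, for the whole second after the job is handed in: The drift pin stands in the slot within 4 mm of slot_end along the slot, its collar within 3 mm of the plate, the thumb bolt stands in the round hole within 3 mm of its centre with its collar within 3 mm of the plate, both within 0.12 rad of upright, released and at rest (all of step 2 and z of thumb_bolt in the frame of bolt_hole between -0.004 and 0.003 m and horizontal distance between thumb_bolt and bolt_hole below 0.003 m and angle between thumb_bolt's own z axis and vertical below 0.12 rad and linear speed of each of drift_pin, thumb_bolt below 0.01 m/s); the robot touches nothing.
It fails at once if the drift pin or the bolt is pressed on the rail (plate or bar) with more than 60 N (contact force between any of drift_pin, thumb_bolt and rail_base above 60 N).
It fails at once if the robot itself pushes on the rail with more than 15 N (contact force between any of the fingers, the arm and rail_base above 15 N).
It fails at once if a bystander is shifted by more than 30 mm (distance of any of ramekin, scoop, spoon_ring, salt_shaker, bean_jar, pepper_mill, mug from where it was at the start of the episode above 0.03 m).
It also fails if it takes over 67 s, if anything falls off the work surface, if the arm or the gripper's body presses on something with over 40 N, if the wrist force passes 120 N, or if a joint passes its speed limit or range.

## Working session

There is one attempt and no reset: what is moved stays moved. The work goes in short steps, Python scripts to look and compute and a tool call to move; the robot and the scene stay as the last step left them, time stands still between calls to the robot, and variables do not carry over. Pictures are saved under pics/ and viewed, at most 10 in all, crops included, and the job is handed in when it is done.

Besides the shell and the picture viewer there is one more tool, called by a JSON object that holds its "fn" and its "kwargs", one argument or row to a line. jog_arm: Moves the arm, as the interface text tells. Scaled input: -1 to 1 covers 0.15 m each way for a shift and 2 pi rad each way for a turn. Its arguments: {"type":"object","properties":{"plan":{"type":"array","items":{"type":"object","properties":{"offset":{"type":"array","items":{"type":"number","minimum":-1,"maximum":1}},"twist":{"type":"array","items":{"type":"number","minimum":-1,"maximum":1}},"fingers":{"type":"number"}}}},"newtons":{"type":"number"}},"required":["plan"]}

```bash
mkdir -p pics; cat > h.py <<'E'
import numpy as np, cv2
from cell import *
from scipy.spatial.transform import Rotation as R
def cam(n):
    c=calibration(n); a=np.array(c["attitude"],float)
    M=a if a.shape==(3,3) else (R.from_rotvec(a).as_matrix() if a.size==3 else R.from_quat(a).as_matrix())
    return (192/np.tan(np.radians(c["fov_y"])/2),c["cx"],c["cy"],np.array(c["position"]),M)
def ray(C,row,col,z):
    f,cx,cy,p,M=C; d=M@np.array([(col-cx)/f,(row-cy)/f,1]); return p+d*(z-p[2])/d[2]
def proj(C,P):
    f,cx,cy,p,M=C; q=M.T@(np.array(P)-p); return [cy+f*q[1]/q[2],cx+f*q[0]/q[2]]
def save(n,fn,im=None):
    im=get_image(n) if im is None else im; cv2.imwrite("pics/"+fn,cv2.cvtColor(im,cv2.COLOR_RGB2BGR)); return im
E
python3 - <<'E'
from h import *
print(observe()); print(calibration("scene"),calibration("top"),calibration("wrist"))
H=dict(slot_mid=.046,slot_end=.046,bolt_hole=.046,drift_pin=.045,thumb_bolt=.045,rack=0,rail_base=0,ramekin=0,scoop=0,spoon_ring=0,salt_shaker=0,bean_jar=0,pepper_mill=0,mug=0)
ims=[]
for n in("scene","top"):
    im=get_image(n).copy();C=cam(n)
    for t,z in H.items():
        for d in landmark_of(t,n)[:2]:
            r,c=d["at"][0]*384,d["at"][1]*512
            print(n,t,round(d["conf"],2),[round(r),round(c)],ray(C,r,c,z).round(3))
    ims.append(im)
save("",'a.png',ims[0]);save("",'b.png',ims[1])
E
```

```text
{'clock': 0.0, 'joints': array([-1.29662664,  0.43522387,  0.02497205,  1.5741105 , -0.01160959,
        1.13401011, -0.07510227]), 'dq': array([-4.05502071e-04,  1.59464429e-04, -6.35102264e-05,  2.35987038e-04,
       -1.17821342e-03,  7.51380856e-04,  1.70145123e-03]), 'joint_efforts': array([-4.82856231e-04, -6.67857456e+01,  9.84076224e-01, -3.14454138e+01,
       -6.07315404e-02,  4.27887181e-02,  1.60330474e-04]), 'position': array([0.22981477, 0.58067907, 0.24293921]), 'ee_rot': array([-5.88419246e-01, -3.08582551e+00,  2.51022922e-03]), 'force': array([ 0.95168028, -0.51433543, -1.27707883]), 'ft_torque': array([0.00191439, 0.01868636, 0.00722749]), 'gripper_force': 0.0, 'width': 0.9984111524150405}
{'fov_y': 42.91860428535706, 'cx': 260.66071963893995, 'cy': 186.6525265277729, 'position': array([ 1.60642478, -0.50252347,  0.87259468]), 'attitude': array([-1.90916057, -1.20798786,  0.62791526])} {'fov_y': 54.437936030899, 'cx': 257.5322154701504, 'cy': 189.0197921923149, 'position': array([ 0.34589906, -0.04769868,  1.08521739]), 'attitude': array([-2.08430431,  2.13692912, 
[... 1337 characters left out ...]
99, 251] [ 0.523 -0.013  0.046]
top bolt_hole 0.89 [192, 221] [0.547 0.073 0.046]
top drift_pin 0.7 [253, 155] [0.38  0.255 0.045]
top drift_pin 0.5 [194, 332] [ 0.532 -0.242  0.045]
top thumb_bolt 0.47 [202, 364] [ 0.508 -0.328  0.045]
top rail_base 0.61 [201, 238] [0.526 0.028 0.   ]
top ramekin 0.61 [245, 271] [ 0.395 -0.067  0.   ]
top spoon_ring 0.74 [223, 399] [ 0.451 -0.437  0.   ]
top spoon_ring 0.52 [203, 262] [ 0.518 -0.043  0.   ]
top salt_shaker 0.4 [192, 222] [ 0.556  0.076 -0.   ]
top bean_jar 0.7 [122, 264] [ 0.769 -0.057  0.   ]
top bean_jar 0.3 [198, 363] [ 0.526 -0.339  0.   ]
top pepper_mill 0.88 [133, 313] [ 0.732 -0.204  0.   ]
top mug 0.93 [140, 141] [0.725 0.323 0.   ]
```

```bash
python3 - <<'E'
import cv2
b=cv2.imread('pics/b.png')[80:290,110:430]
cv2.imwrite('pics/b2.png',cv2.resize(b,(800,525),interpolation=cv2.INTER_CUBIC))
E
```

```text
(no output)
```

View pics/b2.png

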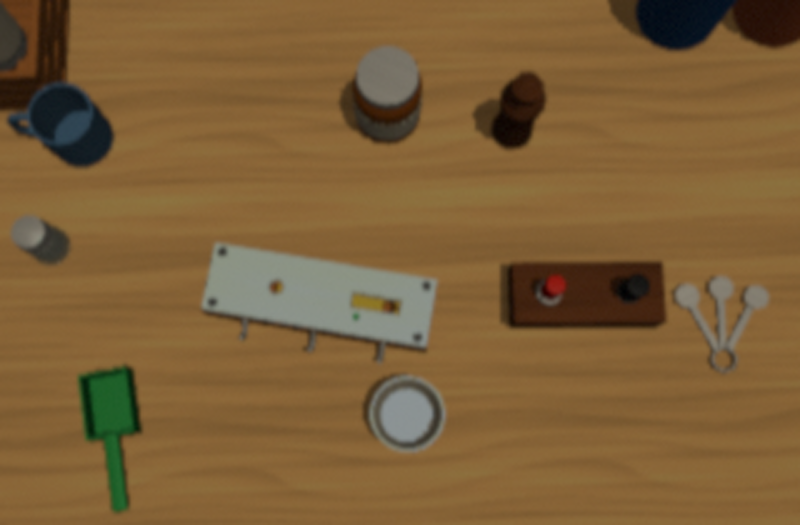

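View pics/a.png

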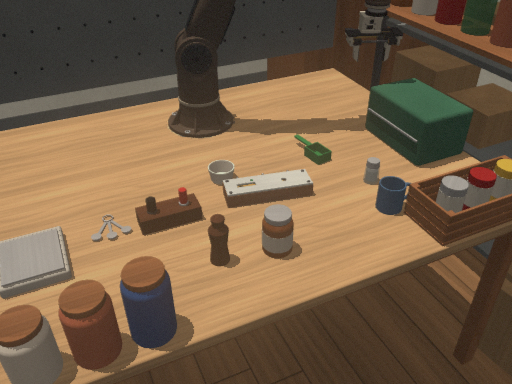

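The scene view shows the rack at about (168,213), with the black bolt left at (151,205) and the red pin at (183,195). In the top crop, the slot spans (352–402, 300) with the bar's dark hole near its -y end at (391,306), the green dot at (356,317) and the round hole at (276,287). Next I plan a wrist look at the rail.

```bash
cat >> h.py <<'E'
def tool():
    s=observe(); return np.array(s["position"]),R.from_rotvec(s["ee_rot"]).as_matrix()
def jog(p,yaw=None):
    """offset/twist to reach tcp p with finger line (tool y) along world angle yaw, pointing down"""
    P,T=tool(); o=T.T@(np.array(p)-P)/.15
    if yaw is None: return o.round(3)
    y=np.array([np.cos(yaw),np.sin(yaw),0]); 
    if y@T[:,1]<0: y=-y
    z=np.array([0,0,-1.]); W=np.column_stack([np.cross(y,z),y,z])
    return o.round(3),(R.from_matrix(T.T@W).as_rotvec()/2/np.pi).round(4)
E
python3 - <<'E'
from h import *
C=cam("top")
u=lambda x,y:(80+y/2.5,110+x/2.5)
Q={k:ray(C,*u(*v),z) for k,v,z in[("tl",(217,243),.046),("tr",(437,280),.046),("bl",(204,308),.046),("br",(427,346),.046),("hole",(276,287),.046),("s+",(352,300),.046),("s-",(402,306),.046),("barhole",(391,306),.04),("pinTop",(556,285),.093),("boltTop",(636,286),.087)]}
for k,v in Q.items(): print(k,v.round(4))
d=Q["hole"]-Q["s-"];print(np.degrees(np.arctan2(d[1],d[0])),np.linalg.norm(d))
d=Q["tl"]-Q["tr"];print(np.degrees(np.arctan2(d[1],d[0])),np.linalg.norm(d))
P,T=tool();f,cx,cy,p,M=cam("wrist");print("cam in tool",T.T@(p-P),"\n",T.T@M)
E
```

```text
tl [0.5912 0.1414 0.046 ]
tr [ 0.5413 -0.1088  0.046 ]
bl [0.5162 0.1555 0.046 ]
br [ 0.4667 -0.0949  0.046 ]
hole [0.5381 0.0738 0.046 ]
s+ [ 0.5209 -0.0121  0.046 ]
s- [ 0.5126 -0.0683  0.046 ]
barhole [ 0.5139 -0.056   0.04  ]
pinTop [ 0.5236 -0.2338  0.093 ]
boltTop [ 0.5213 -0.321   0.087 ]
79.81264705207559 0.1444122170052265
78.72524510913418 0.2551062079646213
cam in tool [ 0.07327949  0.00044478 -0.14023831] 
 [[-1.00069067e-03 -9.62358927e-01 -2.71779865e-01]
 [ 9.99999418e-01 -8.53458060e-04 -6.59935209e-04]
 [ 4.03141823e-04 -2.71780367e-01  9.62359221e-01]]
```

{"fn": "jog_arm", "kwargs": {
  "plan": [
    {"offset": [-0.4, -0.35, 0], "twist": [0, 0, 0], "fingers": 0.2},
    {"offset": [-0.8, -0.7, 0], "twist": [0, 0, 0], "fingers": 0.2},
    {"offset": [-0.8, -0.7, 0], "twist": [0, 0, 0], "fingers": 0.2},
    {"offset": [-0.8, -0.7, 0], "twist": [0, 0, 0], "fingers": 0.2}
  ]
}}

```text
clock: 2.0
position: [0.3049, 0.4368, 0.2442]
ee_rot: [0.596, 3.084, -0.0]
force: [-1.2, 1.6, -1.0]
width: 0.627
gripper_force: 0.0
```

{"fn": "jog_arm", "kwargs": {
  "plan": [
    {"offset": [-0.4, -0.35, 0], "twist": [0, 0, 0], "fingers": 0.2},
    {"offset": [-0.8, -0.7, 0], "twist": [0, 0, 0], "fingers": 0.2},
    {"offset": [-0.8, -0.7, 0], "twist": [0, 0, 0], "fingers": 0.2},
    {"offset": [-0.8, -0.7, 0], "twist": [0, 0, 0], "fingers": 0.2}
  ]
}}

```text
clock: 2.5
position: [0.377, 0.2962, 0.244]
ee_rot: [0.594, 3.084, 0.0]
force: [-0.0, 0.4, 0.0]
width: 0.601
gripper_force: 0.0
```

{"fn": "jog_arm", "kwargs": {
  "plan": [
    {"offset": [-0.4, -0.35, 0], "twist": [0, 0, 0], "fingers": 0.2},
    {"offset": [-0.8, -0.7, 0], "twist": [0, 0, 0], "fingers": 0.2},
    {"offset": [-0.8, -0.7, 0], "twist": [0, 0, 0], "fingers": 0.2},
    {"offset": [-0.8, -0.7, 0], "twist": [0, 0, 0], "fingers": 0.2}
  ]
}}

```text
clock: 3.0
position: [0.4499, 0.1552, 0.2439]
ee_rot: [0.592, 3.084, 0.0]
force: [-0.3, 0.4, -0.1]
width: 0.6
gripper_force: 0.0
```

```bash
python3 - <<'E'
from h import *
s=observe();print(s["clock"],s["position"],s["joints"].round(2))
print(jog([.525,.01,.18],np.radians(78.9)))
E
```

```text
3.0 [0.44991031 0.15522881 0.24387946] [-0.65  0.19  0.24  1.94 -0.05  1.02  0.81]
(array([-0.823, -0.714,  0.426]), array([ 0.    ,  0.0001, -0.0296]))
```

{"fn": "jog_arm", "kwargs": {
  "plan": [
    {"offset": [-0.4, -0.35, 0.1], "twist": [0, 0, -0.015], "fingers": 0.2},
    {"offset": [-0.82, -0.71, 0.43], "twist": [0, 0, -0.03], "fingers": 0.2},
    {"offset": [-0.82, -0.71, 0.43], "twist": [0, 0, -0.03], "fingers": 0.2},
    {"offset": [-0.82, -0.71, 0.43], "twist": [0, 0, -0.03], "fingers": 0.2},
    {"offset": [-0.82, -0.71, 0.43], "twist": [0, 0, -0.03], "fingers": 0.2}
  ]
}}

```text
clock: 3.62
position: [0.524, 0.0142, 0.179]
ee_rot: [-0.291, -3.127, -0.002]
force: [-0.5, 0.6, 0.8]
width: 0.598
gripper_force: 0.0
```

```bash
python3 - <<'E'
from h import *
s=observe();print(s["clock"],s["position"],s["dq"].round(3))
C=cam("wrist");im=save("wrist","w1.png")
np.save("w1.npy",np.array([C[0],C[1],C[2],*C[3],*C[4].ravel()]))
for t in("slot_mid","slot_end","bolt_hole"):
    for d in landmark_of(t,"wrist")[:2]:
        r,c=d["at"][0]*384,d["at"][1]*512
        print(t,round(d["conf"],2),[round(r,1),round(c,1)],ray(C,r,c,.046).round(4))
E
```

```text
3.625 [0.52404065 0.01418634 0.17903221] [-0.013 -0.018 -0.003  0.     0.003 -0.001  0.006]
slot_mid 0.87 [189.0, 202.5] [ 0.5165 -0.0374  0.046 ]
slot_end 0.8 [190.5, 221.9] [ 0.5214 -0.0195  0.046 ]
bolt_hole 0.64 [194.3, 322.5] [0.5431 0.0747 0.046 ]
```

View pics/w1.png

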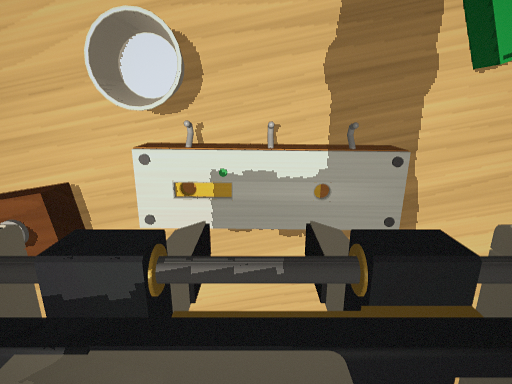

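The wrist view shows the slot spanning (173–232, 190), the bar hole dark at (188,188), the green dot at (223,172) and the round hole at (322,191). I'll refine those by edges.

```bash
python3 - <<'E'
from h import *
a=np.load("w1.npy");C=(a[0],a[1],a[2],a[3:6],a[6:].reshape(3,3))
im=cv2.cvtColor(cv2.imread("pics/w1.png"),cv2.COLOR_BGR2RGB).astype(int)
hsv=cv2.cvtColor(im.astype(np.uint8),cv2.COLOR_RGB2HSV)
m=(hsv[...,1]>70).astype(np.uint8); m[:155]=0;m[222:]=0;m[:,:150]=0;m[:,390:]=0
n,l,st,ce=cv2.connectedComponentsWithStats(m)
for i in range(1,n):
    if st[i,4]>20: print(st[i],ce[i].round(1),ray(C,ce[i][1]+0,ce[i][0],.046).round(4))
print("sat row190",hsv[190,165:240,1]);print("val",hsv[190,165:240,2]);print("col 190",hsv[176:204,205,1],hsv[176:204,188,2])
for k,(r,c) in dict(tl=(150,134),tr=(153,409),).items(): print(k,ray(C,r,c,.046).round(4))
cv2.imwrite("pics/w1c.png",cv2.resize(cv2.imread("pics/w1.png")[160:215,160:340],(800,244),interpolation=cv2.INTER_CUBIC))
E
```

```text
[219 169   8   8  53] [222.5 172.3] [ 0.5042 -0.015   0.046 ]
[175 181  57  17 823] [202.8 189.3] [ 0.5168 -0.0371  0.046 ]
[314 184  15  14 172] [321.1 190.5] [0.5391 0.0739 0.046 ]
sat row190 [ 17  17  17  19  19  17  18  20  24  22 129 210 197 186 194 193 207 228
 195 181 181 176 174 173 189 171 173 178 187 183 175 193 186 184 187 183
 189 189 186 186 187 189 188 189 186 187 188 187 201 193 197 192 193 205
 190 187 197 192 199 197 192 193 201 193 200 191 144  12  25  26  26  25
  27  27  29]
val [219 219 219 219 220 220 221 215 178  82 115 137 164 223 195 168  80  84
  89 104 113 113 113 112 109 112 112 110 109 107 112 197 219 217 216 217
 216 216 217 217 216 216 216 216 217 216 217 218 136 143 144 145 145 143
 146 147 145 146 145 146 146 145 147 147 145 148 142 131 153 149 148 151
 151 149 151]
col 190 [ 19  18  19  17  18  12  70 172 195 189 186 189 188 187 187 186 188 188
 187 193 154  36  23  20  21  19  20  19] [217 217 219 221 222 185 140 115 113 112 112 109 111 111 112 111 111  99
  90  94 123 125 180 196 214 215 216 215]
tl [ 0.4685 -0.0906  0.046 ]
tr [0.5184 0.1583 0.046 ]
```

View pics/w1c.png

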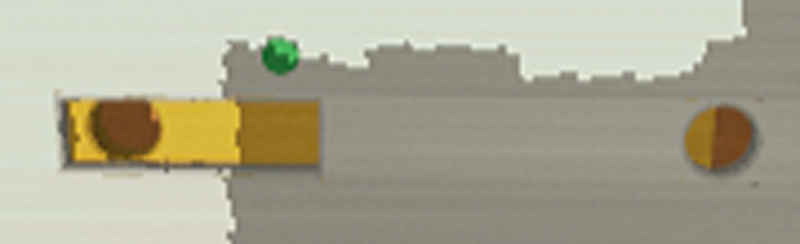

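```bash
python3 - <<'E'
from h import *
a=np.load("w1.npy");C=(a[0],a[1],a[2],a[3:6],a[6:].reshape(3,3))
e=ray(C,190.2,231.9,.046);s=ray(C,189.2,173.3,.046);m=(e+s)/2;b=ray(C,190.6,321.5,.046)
h=ray(C,188.7,188.3,.0395)
print("len",np.linalg.norm(e-s),"mid",m,"bolt",b,"dist115?",np.linalg.norm(b-m))
d=b-m;d/=np.linalg.norm(d);print("yaw",np.degrees(np.arctan2(d[1],d[0])))
se=(m+b-(115e-3)*d)/2+.02*d;x=np.array([d[1],-d[0],0])
print("slot_end",se,"hole rel slot_end y",(h-se)@d,"x",(h-se)@x,"hole",h)
E
```

```text
len 0.0559790438843841 mid [ 0.51722037 -0.03739974  0.046     ] bolt [0.53925043 0.07419285 0.046     ] dist115? 0.11374634116736543
yaw 78.83254693966556
slot_end [ 0.52097251 -0.0183934   0.046     ] hole rel slot_end y -0.03455406836888822 x 0.0009105791614585809 hole [ 0.51517352 -0.05246956  0.0395    ]
```

{"fn": "jog_arm", "kwargs": {
  "plan": [
    {"offset": [-0.09, -0.4, 0], "twist": [0, 0, 0], "fingers": 0.2},
    {"offset": [-0.18, -0.8, 0], "twist": [0, 0, 0], "fingers": 0.2},
    {"offset": [-0.18, -0.93, 0], "twist": [0, 0, 0], "fingers": 0.2}
  ]
}}

```text
clock: 4.2
position: [0.5244, -0.1342, 0.18]
ee_rot: [0.301, 3.125, -0.002]
force: [-0.0, 1.3, -0.2]
width: 0.601
gripper_force: 0.0
```

{"fn": "jog_arm", "kwargs": {
  "plan": [
    {"offset": [-0.09, -0.4, 0], "twist": [0, 0, 0], "fingers": 0.2},
    {"offset": [-0.18, -0.8, 0], "twist": [0, 0, 0], "fingers": 0.2},
    {"offset": [-0.18, -0.93, 0], "twist": [0, 0, 0], "fingers": 0.2},
    {"offset": [-0.18, -0.93, 0], "twist": [0, 0, 0], "fingers": 0.2},
    {"offset": [-0.18, -0.93, 0], "twist": [0, 0, 0], "fingers": 0.2}
  ]
}}

```text
clock: 4.82
position: [0.5254, -0.2701, 0.1792]
ee_rot: [0.291, 3.128, 0.002]
force: [0.1, 0.5, 0.3]
width: 0.601
gripper_force: 0.0
```

```bash
python3 - <<'E'
from h import *
s=observe();print(s["clock"],s["position"],s["dq"].round(3),s["joints"].round(2))
C=cam("wrist");im=save("wrist","w2.png")
hsv=cv2.cvtColor(im,cv2.COLOR_RGB2HSV)
red=((hsv[...,0]<6)|(hsv[...,0]>174))&(hsv[...,1]>170)&(hsv[...,2]>90)
n,l,st,ce=cv2.connectedComponentsWithStats(red.astype(np.uint8))
for i in range(1,n):
    if st[i,4]>60: print("red",st[i],ce[i].round(1))
for t,z in(("drift_pin",.045),("thumb_bolt",.045),("rack",0)):
    for d in landmark_of(t,"wrist")[:2]:
        r,c=d["at"][0]*384,d["at"][1]*512
        print(t,round(d["conf"],2),[round(r,1),round(c,1)],ray(C,r,c,z).round(4))
np.save("w2.npy",np.array([C[0],C[1],C[2],*C[3],*C[4].ravel()]))
E
```

```text
4.825 [ 0.5254151 -0.2701     0.1791785] [-0.011 -0.001 -0.002  0.001  0.001 -0.001  0.005] [ 0.14  0.45  0.35  1.76 -0.19  0.96  1.95]
red [285 171  31  36 775] [299.2 188.8]
drift_pin 0.55 [179.2, 297.3] [ 0.5257 -0.231   0.045 ]
thumb_bolt 0.64 [194.6, 202.8] [ 0.5238 -0.3229  0.045 ]
thumb_bolt 0.64 [178.5, 295.2] [ 0.5246 -0.2329  0.045 ]
rack 0.8 [179.2, 250.2] [ 0.5278 -0.2781  0.    ]
```

View pics/w2.png

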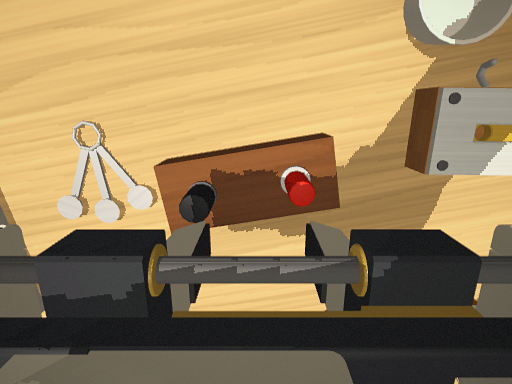

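The rack is in view. The red pin's top is at about (302,194), its collar at (296,182), and the bolt's top at about (195,207). I'll fit the cylinders next.

```bash
python3 - <<'E'
from h import *
from scipy.optimize import minimize
a=np.load("w2.npy");C=(a[0],a[1],a[2],a[3:6],a[6:].reshape(3,3))
im=cv2.cvtColor(cv2.imread("pics/w2.png"),cv2.COLOR_BGR2RGB);hsv=cv2.cvtColor(im,cv2.COLOR_RGB2HSV)
red=((hsv[...,0]<6)|(hsv[...,0]>174))&(hsv[...,1]>170)&(hsv[...,2]>90)
blk=(hsv[...,2]<75)&(hsv[...,1]<90); blk[:,:170]=0;blk[:,225:]=0;blk[:170]=0;blk[228:]=0
n,l,st,_=cv2.connectedComponentsWithStats(blk.astype(np.uint8));i=1+st[1:,4].argmax();blk=l==i;print("blk",st[i])
t=np.linspace(0,2*np.pi,40)
def model(x,y,r,z0,z1):
    P=[proj(C,(x+r*np.cos(u),y+r*np.sin(u),z))[::-1] for z in(z0,z1) for u in t]
    h=cv2.convexHull(np.array(P,np.float32)); M=np.zeros(red.shape,np.uint8)
    return cv2.fillConvexPoly(M,np.round(h*16).astype(np.int32),1,shift=4)>0
for nm,mk,x0,r,z0,z1 in(("pin",red,(.5257,-.231),.011,.050,.093),("bolt",blk,(.5238,-.3229),.013,.049,.087)):
    c=lambda v:-(model(*v,r,z0,z1)&mk).sum()/(model(*v,r,z0,z1)|mk).sum()
    R_=minimize(c,x0,method="Nelder-Mead",options=dict(initial_simplex=[x0,(x0[0]+.006,x0[1]),(x0[0],x0[1]+.006)]))
    print(nm,R_.x,R_.fun)
A=ray(C,165,155,.045);B=ray(C,134,332,.045);d=B-A;print("rack edge",np.linalg.norm(d),np.degrees(np.arctan2(d[1],d[0])))
E
```

```text
blk [ 179  183   38   40 1015]
pin [ 0.52487397 -0.2334277 ] -0.8442265795206971
bolt [ 0.52281495 -0.32219955] -0.8780276816608996
rack edge 0.1665843060151 89.20389682199325
```

```bash
python3 - <<'E'
from h import *
print(jog([.5249,-.2331,.179],np.radians(78.8)),jog([.5249,-.2331,.071]))
E
```

```text
(array([0.049, 0.248, 0.002]), array([0.0001, 0.    , 0.0015])) [0.049 0.247 0.722]
```

{"fn": "jog_arm", "kwargs": {
  "newtons": 30,
  "plan": [
    {"offset": [0.05, 0.25, 0], "fingers": 0.2, "twist": [0, 0, 0.0015]},
    {"offset": [0.05, 0.25, 0.2], "fingers": 0.2, "twist": [0, 0, 0.0015]},
    {"offset": [0.05, 0.25, 0.4], "fingers": 0.2, "twist": [0, 0, 0.0015]},
    {"offset": [0.05, 0.25, 0.55], "fingers": 0.2, "twist": [0, 0, 0.0015]},
    {"offset": [0.05, 0.25, 0.65], "fingers": 0.2, "twist": [0, 0, 0.0015]},
    {"offset": [0.05, 0.25, 0.72], "fingers": 0.2, "twist": [0, 0, 0.0015]},
    {"offset": [0.05, 0.25, 0.72], "fingers": 0.2, "twist": [0, 0, 0.0015]},
    {"offset": [0.05, 0.25, 0.72], "fingers": 0.2, "twist": [0, 0, 0.0015]}
  ]
}}

```text
clock: 6.02
position: [0.5249, -0.2347, 0.0719]
ee_rot: [0.31, 3.125, -0.0]
force: [-0.4, 0.1, 0.4]
width: 0.6
gripper_force: 0.0
```

```bash
python3 - <<'E'
from h import *
print(observe()["position"],jog([.5249,-.2331,.071],np.radians(78.8)))
E
```

```text
[ 0.52485707 -0.23467135  0.071869  ] (array([0.002, 0.01 , 0.006]), array([-0.    ,  0.0002, -0.0004]))
```

Close on the pin.

{"fn": "jog_arm", "kwargs": {
  "newtons": 30,
  "plan": [
    {"offset": [0, 0.01, 0], "twist": [0, 0, 0], "fingers": -1},
    {"offset": [0, 0.01, 0], "twist": [0, 0, 0], "fingers": -1},
    {"offset": [0, 0.01, 0], "twist": [0, 0, 0], "fingers": -1},
    {"offset": [0, 0.01, 0], "twist": [0, 0, 0], "fingers": -1},
    {"offset": [0, 0.01, 0], "twist": [0, 0, 0], "fingers": -1},
    {"offset": [0, 0.01, 0], "twist": [0, 0, 0], "fingers": -1}
  ]
}}

```text
clock: 6.78
position: [0.5248, -0.233, 0.0713]
ee_rot: [0.31, 3.126, 0.0]
force: [0.0, -0.2, 2.2]
width: 0.233
gripper_force: 30.0
```

```bash
python3 - <<'E'
from h import *
s=observe();print(s["position"],s["width"]*.092,s["gripper_force"],s["force"],s["ft_torque"])
E
```

```text
[ 0.52477347 -0.23302207  0.07133116] 0.021449804978373052 30.000248551368713 [ 0.03050918 -0.20890225  2.24103689] [ 0.00240534  0.10395807 -0.0421236 ]
```

{"fn": "jog_arm", "kwargs": {
  "plan": [
    {"offset": [0, 0.01, -0.1], "twist": [0, 0, 0], "fingers": -1},
    {"offset": [0, 0.01, -0.25], "twist": [0, 0, 0], "fingers": -1},
    {"offset": [0, 0.01, -0.4], "twist": [0, 0, 0], "fingers": -1},
    {"offset": [0.05, 0.2, -0.4], "twist": [0, 0, 0], "fingers": -1},
    {"offset": [0.12, 0.45, -0.4], "twist": [0, 0, 0], "fingers": -1},
    {"offset": [0.2, 0.75, -0.4], "twist": [0, 0, 0], "fingers": -1},
    {"offset": [0.25, 0.95, -0.4], "twist": [0, 0, 0], "fingers": -1},
    {"offset": [0.25, 0.95, -0.4], "twist": [0, 0, 0], "fingers": -1},
    {"offset": [0.25, 0.95, -0.4], "twist": [0, 0, 0], "fingers": -1}
  ]
}}

```text
clock: 7.9
position: [0.5161, -0.0865, 0.1318]
ee_rot: [0.311, 3.125, -0.001]
force: [-0.5, -0.7, -0.8]
width: 0.232
gripper_force: 30.0
```

```bash
python3 - <<'E'
from h import *
s=observe();print(s["position"],s["width"]*.092,s["gripper_force"],s["force"],s["ft_torque"])
print(jog([.5143,-.0522,.1313],np.radians(78.8)))
C=cam("wrist");save("wrist","w3.png")
E
```

```text
[ 0.51611342 -0.08654162  0.13183196] 0.021327895952193254 29.999646842479706 [-0.50996007 -0.68891164 -0.83499483] [-0.01315148  0.0404865  -0.02361737]
(array([0.057, 0.222, 0.003]), array([-0.0001,  0.0001, -0.0004]))
```

View pics/w3.png

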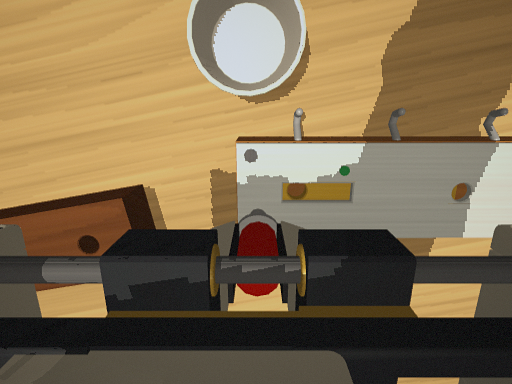

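The pin is held centred at column 259 with its collar at (259,215). The slot spans columns 281–352 near row 191, with the bar hole at about (297,190). I'll re-measure from this nearer view.

```bash
python3 - <<'E'
from h import *
C=cam("wrist")
im=cv2.cvtColor(cv2.imread("pics/w3.png"),cv2.COLOR_BGR2RGB);hsv=cv2.cvtColor(im,cv2.COLOR_RGB2HSV)
m=(hsv[...,1]>70).astype(np.uint8); m[:178]=0;m[206:]=0;m[:,:270]=0;m[:,490:]=0
n,l,st,ce=cv2.connectedComponentsWithStats(m)
for i in range(1,n):
    if st[i,4]>40: print(st[i],ce[i].round(1),ray(C,ce[i][1]+0,ce[i][0],.046).round(4))
print(hsv[190,276:358,2].tolist());print(hsv[176:206,297,2].tolist(),hsv[176:206,330,1].tolist())
for r,c,z in((191,281,.046),(191,352,.046),(191,461,.046),(190,297,.0395)):print(ray(C,r,c,z).round(4))
E
```

```text
[ 282  183   69   17 1157] [316. 191.] [ 0.5164 -0.0395  0.046 ]
[451 183  16  17 202] [458.9 190.9] [0.5388 0.0713 0.046 ]
[147, 146, 148, 148, 147, 134, 129, 149, 149, 149, 134, 116, 109, 108, 113, 110, 111, 110, 111, 112, 109, 109, 112, 110, 111, 112, 112, 106, 87, 85, 109, 125, 149, 149, 147, 148, 148, 147, 146, 149, 149, 146, 148, 146, 147, 146, 146, 147, 147, 146, 145, 145, 144, 148, 146, 145, 144, 146, 144, 145, 144, 146, 146, 146, 145, 144, 144, 144, 144, 144, 145, 144, 145, 146, 100, 85, 114, 122, 147, 145, 144, 144]
[219, 219, 219, 220, 221, 225, 153, 111, 113, 113, 112, 110, 111, 110, 109, 112, 111, 111, 112, 108, 91, 91, 86, 110, 95, 105, 115, 135, 141, 139] [29, 25, 27, 30, 23, 60, 23, 156, 200, 205, 197, 192, 195, 190, 192, 194, 199, 201, 202, 197, 195, 195, 193, 171, 52, 23, 31, 29, 28, 28]
[ 0.5109 -0.0667  0.046 ]
[ 0.5221 -0.0116  0.046 ]
[0.5392 0.0729 0.046 ]
[ 0.5146 -0.0536  0.0395]
```

{"fn": "jog_arm", "kwargs": {
  "plan": [
    {"offset": [0.057, 0.12, 0], "twist": [0, 0, 0], "fingers": -1},
    {"offset": [0.057, 0.218, 0], "twist": [0, 0, 0], "fingers": -1},
    {"offset": [0.057, 0.218, 0.08], "twist": [0, 0, 0], "fingers": -1},
    {"offset": [0.057, 0.218, 0.15], "twist": [0, 0, 0], "fingers": -1},
    {"offset": [0.057, 0.218, 0.15], "twist": [0, 0, 0], "fingers": -1},
    {"offset": [0.057, 0.218, 0.15], "twist": [0, 0, 0], "fingers": -1},
    {"offset": [0.057, 0.218, 0.15], "twist": [0, 0, 0], "fingers": -1}
  ]
}}

```text
clock: 8.82
position: [0.5142, -0.0524, 0.1089]
ee_rot: [0.311, 3.126, -0.0]
force: [-0.6, -0.8, -0.5]
width: 0.234
gripper_force: 30.0
```

```bash
python3 - <<'E'
from h import *
s=observe();print(s["clock"],s["position"],s["dq"].round(3),s["force"],s["ft_torque"])
C=cam("wrist");a=save("wrist","w4.png");b=get_image("scene");t=get_image("top")
g=lambda i,r,c,h,w:cv2.resize(i[r:r+h,c:c+w],(400,300),interpolation=cv2.INTER_CUBIC)
o=np.vstack([np.hstack([g(a,165,190,105,140),g(a,165,190,105,140)*0]),np.hstack([g(b,150,210,60,80),g(t,175,225,60,80)])])
save("","c4.png",o)
for r,c,z in((190.5,257.4,.046),):print(ray(C,r,c,z).round(4))
n=observe()["position"];print("noseproj wrist",proj(C,[n[0],n[1],.053]),"slotmid",proj(C,[.51685,-.0383,.046]),proj(C,[.5140,-.0528,.0395]))
E
```

```text
8.825 [ 0.51421687 -0.05244122  0.10894681] [-0.002 -0.002 -0.002 -0.001 -0.001 -0.002  0.   ] [-0.58242065 -0.82202346 -0.54453804] [-0.00133087 -0.02611461 -0.03566821]
[ 0.4987 -0.049   0.046 ]
noseproj wrist [np.float64(214.87699899636314), np.float64(257.3038487247282)] slotmid [np.float64(211.34516873433935), np.float64(276.78027303674384)] [np.float64(208.48922405012948), np.float64(256.45507743925447)]
```

View pics/c4.png

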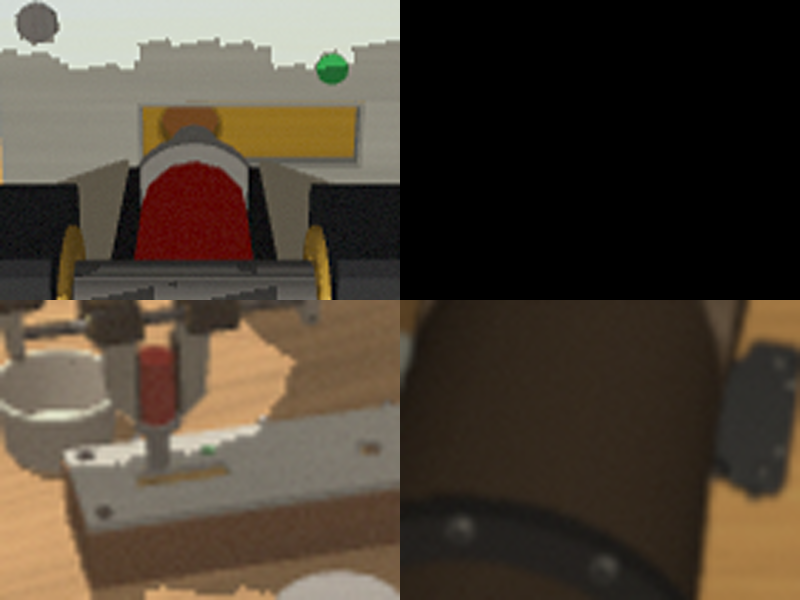

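The wrist crop shows the bar hole centre at column ~256.5 and the pin axis at ~258. The slot spans crop rows 106–162, with the nose just in front of the hole. The scene crop shows the nose at the slot's -y end. I'll check the pin's cross offset from its collar and nose edges.

```bash
python3 - <<'E'
from h import *
C=cam("wrist");P,T=tool()
im=cv2.imread("pics/w4.png");hsv=cv2.cvtColor(im,cv2.COLOR_BGR2HSV)
for c in(256,258,260):print(c,"rows200-232 V",hsv[200:232,c,2].tolist(),"S",hsv[200:232,c,1].tolist())
print("red cols row230",np.where((hsv[230,200:320,1]>200)&(hsv[230,200:320,0]<8))[0][[0,-1]]+200)
x=T[:,0];P0=np.array([P[0],P[1],0])
for nm,r,z in(("nose",6,.0526),("taper",7,.0626),("shanktop",7,.0826),("collarlow",14,.0826),("collartop",14,.0876),("redlow",11,.0876)):
    q=P0+x*r*1e-3;q[2]=z;print(nm,proj(C,q))
print(proj(C,P))
E
```

```text
256 rows200-232 V [134, 128, 115, 111, 113, 112, 110, 111, 107, 75, 75, 76, 73, 70, 69, 109, 122, 125, 124, 123, 125, 110, 96, 92, 92, 93, 92, 91, 93, 93, 94, 92] S [53, 26, 100, 177, 181, 187, 183, 184, 150, 41, 17, 23, 28, 25, 26, 26, 23, 27, 27, 27, 20, 79, 181, 255, 247, 219, 241, 244, 233, 247, 220, 227]
258 rows200-232 V [134, 128, 115, 113, 111, 110, 111, 111, 98, 78, 73, 78, 72, 71, 71, 108, 122, 126, 124, 125, 125, 107, 92, 90, 94, 91, 90, 94, 95, 91, 92, 94] S [53, 28, 98, 172, 181, 181, 177, 193, 128, 39, 17, 26, 28, 29, 18, 26, 27, 26, 27, 24, 18, 110, 227, 255, 228, 255, 255, 217, 234, 255, 238, 220]
260 rows200-232 V [136, 129, 114, 111, 111, 112, 110, 111, 114, 82, 72, 74, 76, 73, 72, 105, 125, 125, 123, 123, 124, 121, 95, 92, 92, 94, 94, 94, 91, 92, 91, 89] S [53, 26, 98, 170, 177, 180, 178, 186, 188, 56, 18, 24, 20, 24, 25, 19, 27, 24, 25, 23, 21, 44, 158, 236, 236, 214, 220, 222, 255, 244, 247, 255]
red cols row230 [242 272]
nose [np.float64(206.71761985509056), np.float64(256.9697097801783)]
taper [np.float64(210.16296537602645), np.float64(256.9455296225139)]
shanktop [np.float64(221.32168742674548), np.float64(256.89414851478995)]
collarlow [np.float64(210.32604566208184), np.float64(256.87632496583103)]
collartop [np.float64(213.2294810826451), np.float64(256.86103683870687)]
redlow [np.float64(218.08939045813415), np.float64(256.8690092797806)]
[np.float64(252.6114180628793), np.float64(256.8280537394048)]
```

{"fn": "jog_arm", "kwargs": {
  "plan": [
    {"offset": [0.004, -0.002, 0.01], "twist": [0, 0, 0], "fingers": -1},
    {"offset": [0.004, -0.002, 0.02], "twist": [0, 0, 0], "fingers": -1},
    {"offset": [0.004, -0.002, 0.03], "twist": [0, 0, 0], "fingers": -1},
    {"offset": [0.004, -0.002, 0.038], "twist": [0, 0, 0], "fingers": -1},
    {"offset": [0.004, -0.002, 0.046], "twist": [0, 0, 0], "fingers": -1},
    {"offset": [0.004, -0.002, 0.053], "twist": [0, 0, 0], "fingers": -1},
    {"offset": [0.004, -0.002, 0.06], "twist": [0, 0, 0], "fingers": -1}
  ]
}}

```text
clock: 9.85
position: [0.5134, -0.0523, 0.0997]
ee_rot: [0.31, 3.126, 0.0]
force: [-0.4, -0.3, -1.1]
width: 0.232
gripper_force: 30.0
```

{"fn": "jog_arm", "kwargs": {
  "plan": [
    {"offset": [0, 0, 0.007], "twist": [0, 0, 0], "fingers": -1},
    {"offset": [0, 0, 0.014], "twist": [0, 0, 0], "fingers": -1},
    {"offset": [0, 0, 0.021], "twist": [0, 0, 0], "fingers": -1},
    {"offset": [0, 0, 0.028], "twist": [0, 0, 0], "fingers": -1},
    {"offset": [0, 0, 0.035], "twist": [0, 0, 0], "fingers": -1},
    {"offset": [0, 0, 0.042], "twist": [0, 0, 0], "fingers": -1}
  ]
}}

```text
clock: 10.6
position: [0.5134, -0.0523, 0.0934]
ee_rot: [0.31, 3.126, -0.0]
force: [0.0, 0.5, -1.9]
width: 0.233
gripper_force: 30.0
```

{"fn": "jog_arm", "kwargs": {
  "plan": [
    {"offset": [0, 0, 0.007], "twist": [0, 0, 0], "fingers": -1},
    {"offset": [0, 0, 0.014], "twist": [0, 0, 0], "fingers": -1},
    {"offset": [0, 0, 0.021], "twist": [0, 0, 0], "fingers": -1},
    {"offset": [0, 0, 0.028], "twist": [0, 0, 0], "fingers": -1},
    {"offset": [0, 0, 0.035], "twist": [0, 0, 0], "fingers": -1}
  ]
}}

```text
clock: 11.22
position: [0.5134, -0.0523, 0.0881]
ee_rot: [0.31, 3.126, 0.0]
force: [0.4, -0.3, -1.3]
width: 0.234
gripper_force: 30.0
```

{"fn": "jog_arm", "kwargs": {
  "plan": [
    {"offset": [0, 0, 0.008], "twist": [0, 0, 0], "fingers": -1},
    {"offset": [0, 0, 0.016], "twist": [0, 0, 0], "fingers": -1},
    {"offset": [0, 0, 0.024], "twist": [0, 0, 0], "fingers": -1},
    {"offset": [0, 0, 0.032], "twist": [0, 0, 0], "fingers": -1},
    {"offset": [0, 0, 0.04], "twist": [0, 0, 0], "fingers": -1},
    {"offset": [0, 0, 0.048], "twist": [0, 0, 0], "fingers": -1}
  ]
}}

```text
clock: 11.98
position: [0.5133, -0.0523, 0.0809]
ee_rot: [0.31, 3.126, -0.0]
force: [0.4, -2.4, -1.0]
width: 0.236
gripper_force: 30.0
```

{"fn": "jog_arm", "kwargs": {
  "plan": [
    {"offset": [0, 0, 0.008], "twist": [0, 0, 0], "fingers": -1},
    {"offset": [0, 0, 0.016], "twist": [0, 0, 0], "fingers": -1},
    {"offset": [0, 0, 0.024], "twist": [0, 0, 0], "fingers": -1},
    {"offset": [0, 0, 0.032], "twist": [0, 0, 0], "fingers": -1},
    {"offset": [0, 0, 0.04], "twist": [0, 0, 0], "fingers": -1},
    {"offset": [0, 0, 0.046], "twist": [0, 0, 0], "fingers": -1}
  ]
}}

```text
clock: 12.72
position: [0.5133, -0.0523, 0.074]
ee_rot: [-0.31, -3.126, 0.0]
force: [0.5, -0.8, -1.2]
width: 0.232
gripper_force: 30.0
```

{"fn": "jog_arm", "kwargs": {
  "plan": [
    {"offset": [0, 0.015, 0], "twist": [0, 0, 0], "fingers": -1},
    {"offset": [0, 0.03, 0], "twist": [0, 0, 0], "fingers": -1},
    {"offset": [0, 0.045, 0], "twist": [0, 0, 0], "fingers": -1},
    {"offset": [0, 0.06, 0], "twist": [0, 0, 0], "fingers": -1},
    {"offset": [0, 0.075, 0], "twist": [0, 0, 0], "fingers": -1},
    {"offset": [0, 0.09, 0], "twist": [0, 0, 0], "fingers": -1}
  ]
}}

```text
clock: 13.48
position: [0.516, -0.0389, 0.074]
ee_rot: [-0.31, -3.126, 0.0]
force: [0.3, -3.7, -3.1]
width: 0.235
gripper_force: 30.0
```

{"fn": "jog_arm", "kwargs": {
  "plan": [
    {"offset": [0, 0.015, 0], "twist": [0, 0, 0], "fingers": -1},
    {"offset": [0, 0.03, 0], "twist": [0, 0, 0], "fingers": -1},
    {"offset": [0, 0.045, 0], "twist": [0, 0, 0], "fingers": -1},
    {"offset": [0, 0.06, 0], "twist": [0, 0, 0], "fingers": -1},
    {"offset": [0, 0.075, 0], "twist": [0, 0, 0], "fingers": -1},
    {"offset": [0, 0.09, 0], "twist": [0, 0, 0], "fingers": -1},
    {"offset": [0, 0.105, 0], "twist": [0, 0, 0], "fingers": -1},
    {"offset": [0, 0.112, 0], "twist": [0, 0, 0], "fingers": -1}
  ]
}}

```text
clock: 14.48
position: [0.5193, -0.0224, 0.0741]
ee_rot: [-0.31, -3.126, -0.0]
force: [0.0, -4.6, -3.3]
width: 0.237
gripper_force: 30.0
```

Now creep to the stop at about 6 mm/s.

{"fn": "jog_arm", "kwargs": {
  "plan": [
    {"offset": [0, 0.005, 0], "twist": [0, 0, 0], "fingers": -1},
    {"offset": [0, 0.01, 0], "twist": [0, 0, 0], "fingers": -1},
    {"offset": [0, 0.015, 0], "twist": [0, 0, 0], "fingers": -1},
    {"offset": [0, 0.02, 0], "twist": [0, 0, 0], "fingers": -1},
    {"offset": [0, 0.025, 0], "twist": [0, 0, 0], "fingers": -1}
  ]
}}

```text
clock: 15.1
position: [0.52, -0.0189, 0.0741]
ee_rot: [-0.31, -3.126, -0.0]
force: [-0.2, -4.4, -2.9]
width: 0.231
gripper_force: 30.0
```

{"fn": "jog_arm", "kwargs": {
  "plan": [
    {"offset": [0, 0.004, 0], "twist": [0, 0, 0], "fingers": -1},
    {"offset": [0, 0.008, 0], "twist": [0, 0, 0], "fingers": -1},
    {"offset": [0, 0.012, 0], "twist": [0, 0, 0], "fingers": -1}
  ]
}}

```text
clock: 15.48
position: [0.5204, -0.0172, 0.0741]
ee_rot: [0.31, 3.126, -0.0]
force: [-0.4, -5.6, -2.9]
width: 0.234
gripper_force: 30.0
```

{"fn": "jog_arm", "kwargs": {
  "plan": [
    {"offset": [0, 0.003, 0], "twist": [0, 0, 0], "fingers": -1},
    {"offset": [0, 0.006, 0], "twist": [0, 0, 0], "fingers": -1}
  ]
}}

```text
clock: 15.72
position: [0.5204, -0.017, 0.0741]
ee_rot: [-0.311, -3.126, 0.001]
force: [-0.5, -7.0, -1.8]
width: 0.234
gripper_force: 30.0
```

{"fn": "jog_arm", "kwargs": {
  "plan": [
    {"offset": [0, 0.003, 0], "twist": [0, 0, 0], "fingers": -1},
    {"offset": [0, 0.006, 0], "twist": [0, 0, 0], "fingers": -1}
  ]
}}

```text
clock: 15.98
position: [0.5205, -0.0169, 0.0741]
ee_rot: [-0.312, -3.126, 0.002]
force: [-1.6, -9.9, -1.8]
width: 0.234
gripper_force: 30.0
```

{"fn": "jog_arm", "kwargs": {
  "plan": [
    {"offset": [0, -0.003, 0.004], "twist": [0, 0, 0], "fingers": -1},
    {"offset": [0, -0.003, 0.008], "twist": [0, 0, 0], "fingers": -1},
    {"offset": [0, -0.003, 0.012], "twist": [0, 0, 0], "fingers": -1},
    {"offset": [0, -0.003, 0.014], "twist": [0, 0, 0], "fingers": -1}
  ]
}}

```text
clock: 16.48
position: [0.5208, -0.017, 0.0724]
ee_rot: [0.312, 3.125, -0.001]
force: [-1.6, -7.8, 3.6]
width: 0.232
gripper_force: 30.0
```

{"fn": "jog_arm", "kwargs": {
  "plan": [
    {"offset": [0, -0.006, 0.003], "twist": [0, 0, 0], "fingers": -1},
    {"offset": [0, -0.006, 0.003], "twist": [0, 0, 0], "fingers": -0.3},
    {"offset": [0, -0.006, 0.003], "twist": [0, 0, 0], "fingers": 0.1},
    {"offset": [0, -0.006, 0.003], "twist": [0, 0, 0], "fingers": 0.1},
    {"offset": [0, -0.006, 0.003], "twist": [0, 0, 0], "fingers": 0.1}
  ]
}}

```text
clock: 17.1
position: [0.5205, -0.0164, 0.0715]
ee_rot: [-0.31, -3.126, -0.0]
force: [1.4, -0.5, -0.2]
width: 0.542
gripper_force: 0.0
```

{"fn": "jog_arm", "kwargs": {
  "plan": [
    {"offset": [0, 0, -0.1], "twist": [0, 0, 0], "fingers": 0.2},
    {"offset": [0, 0, -0.3], "twist": [0, 0, 0], "fingers": 0.2},
    {"offset": [0, 0, -0.5], "twist": [0, 0, 0], "fingers": 0.2},
    {"offset": [0, 0, -0.72], "twist": [0, 0, 0], "fingers": 0.2},
    {"offset": [0, 0, -0.72], "twist": [0, 0, 0], "fingers": 0.2},
    {"offset": [0, 0, -0.72], "twist": [0, 0, 0], "fingers": 0.2},
    {"offset": [0, 0, -0.72], "twist": [0, 0, 0], "fingers": 0.2}
  ]
}}

```text
clock: 17.98
position: [0.5199, -0.0167, 0.1789]
ee_rot: [-0.31, -3.125, 0.0]
force: [-0.1, 0.4, -0.3]
width: 0.6
gripper_force: 0.0
```

```bash
python3 - <<'E'
from h import *
s=observe();print(s["clock"],s["position"],s["dq"].round(3))
C=cam("wrist");a=save("wrist","w5.png")
np.save("w5.npy",np.array([C[0],C[1],C[2],*C[3],*C[4].ravel()]))
save("","c5.png",cv2.resize(a[130:230,200:400],(800,400),interpolation=cv2.INTER_CUBIC))
print(proj(C,[.5393,.0738,.046]))
print("to bolt above",jog([.5228,-.3226,.18],np.radians(78.8)))
E
```

```text
17.975 [ 0.51985602 -0.01671368  0.17885072] [ 0.003  0.005 -0.     0.    -0.    -0.001  0.001]
[np.float64(188.1283391217963), np.float64(354.1864259775879)]
to bolt above (array([-0.42 , -1.995, -0.008]), array([-0.0001, -0.0002, -0.0004]))
```

View pics/c5.png

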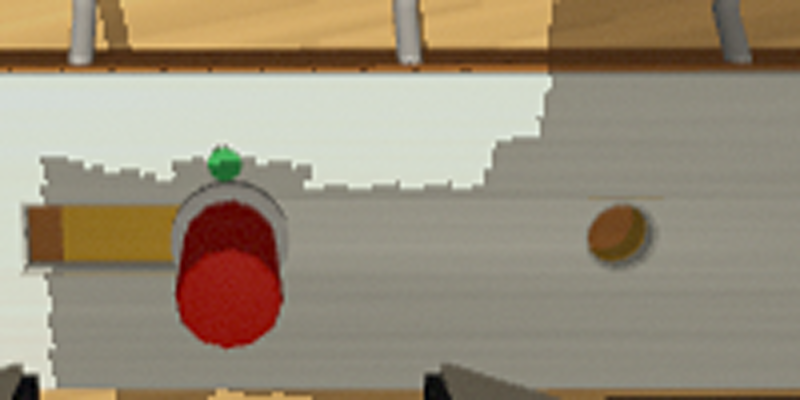

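The pin stands at the green dot with its collar flat on the plate, and the bar's hole now shows under the round hole (crop 621,235). Next I fetch the bolt.

{"fn": "jog_arm", "kwargs": {
  "plan": [
    {"offset": [-0.1, -0.4, 0], "twist": [0, 0, 0], "fingers": 0.2},
    {"offset": [-0.2, -0.8, 0], "twist": [0, 0, 0], "fingers": 0.2},
    {"offset": [-0.21, -1, 0], "twist": [0, 0, 0], "fingers": 0.2}
  ]
}}

```text
clock: 18.4
position: [0.5212, -0.174, 0.179]
ee_rot: [-0.316, -3.125, 0.003]
force: [-0.6, 0.9, -0.8]
width: 0.597
gripper_force: 0.0
```

{"fn": "jog_arm", "kwargs": {
  "plan": [
    {"offset": [-0.1, -0.4, 0], "twist": [0, 0, 0], "fingers": 0.2},
    {"offset": [-0.2, -0.8, 0], "twist": [0, 0, 0], "fingers": 0.2},
    {"offset": [-0.21, -1, 0], "twist": [0, 0, 0], "fingers": 0.2},
    {"offset": [-0.21, -1, 0], "twist": [0, 0, 0], "fingers": 0.2},
    {"offset": [-0.21, -1, 0], "twist": [0, 0, 0], "fingers": 0.2},
    {"offset": [-0.21, -1, 0], "twist": [0, 0, 0], "fingers": 0.2}
  ]
}}

```text
clock: 19.15
position: [0.5238, -0.3215, 0.1792]
ee_rot: [-0.307, -3.126, -0.002]
force: [-0.1, 0.8, 0.3]
width: 0.603
gripper_force: 0.0
```

```bash
python3 - <<'E'
from h import *
s=observe();print(s["clock"],s["position"])
C=cam("wrist");im=save("wrist","w6.png")
hsv=cv2.cvtColor(im,cv2.COLOR_RGB2HSV)
b=((hsv[...,2]<75)&(hsv[...,1]<90)).astype(np.uint8);b[:165]=0;b[227:]=0;b[:,225:]*=1;b[:,:215]=0;b[:,300:]=0
n,l,st,ce=cv2.connectedComponentsWithStats(b);i=1+st[1:,4].argmax();print(st[i],ce[i])
P=s["position"]
for z in(.049,.087):print(proj(C,[.5235,-.3226,z]))
print(jog([.5235,-.3226,.070],np.radians(78.8)))
E
```

```text
19.15 [ 0.52376606 -0.32153456  0.17919823]
[240 173  30  41 968] [254.64876033 193.93904959]
[np.float64(187.45325733627976), np.float64(255.84253916013384)]
[np.float64(199.52153046152813), np.float64(255.6427554528143)]
(array([ 0.001, -0.007,  0.729]), array([ 0.0001, -0.    , -0.    ]))
```

{"fn": "jog_arm", "kwargs": {
  "newtons": 30,
  "plan": [
    {"offset": [0, -0.01, 0.2], "twist": [0, 0, 0], "fingers": 0.2},
    {"offset": [0, -0.01, 0.4], "twist": [0, 0, 0], "fingers": 0.2},
    {"offset": [0, -0.01, 0.55], "twist": [0, 0, 0], "fingers": 0.2},
    {"offset": [0, -0.01, 0.65], "twist": [0, 0, 0], "fingers": 0.2},
    {"offset": [0, -0.01, 0.73], "twist": [0, 0, 0], "fingers": 0.2},
    {"offset": [0, -0.01, 0.73], "twist": [0, 0, 0], "fingers": 0.2},
    {"offset": [0, -0.01, 0.73], "twist": [0, 0, 0], "fingers": -1},
    {"offset": [0, -0.01, 0.73], "twist": [0, 0, 0], "fingers": -1},
    {"offset": [0, -0.01, 0.73], "twist": [0, 0, 0], "fingers": -1},
    {"offset": [0, -0.01, 0.73], "twist": [0, 0, 0], "fingers": -1},
    {"offset": [0, -0.01, 0.73], "twist": [0, 0, 0], "fingers": -1},
    {"offset": [0, -0.01, 0.73], "twist": [0, 0, 0], "fingers": -1}
  ]
}}

```text
clock: 20.7
position: [0.5232, -0.3247, 0.0704]
ee_rot: [0.31, 3.126, 0.0]
force: [-0.6, 0.6, 5.4]
width: 0.281
gripper_force: 30.0
```

{"fn": "jog_arm", "kwargs": {
  "plan": [
    {"offset": [0, 0, -0.1], "twist": [0, 0, 0], "fingers": -1},
    {"offset": [0, 0, -0.3], "twist": [0, 0, 0], "fingers": -1},
    {"offset": [0, 0, -0.6], "twist": [0, 0, 0], "fingers": -1},
    {"offset": [0, 0, -0.62], "twist": [0, 0, 0], "fingers": -1},
    {"offset": [0.07, 0.4, -0.62], "twist": [0, 0, 0], "fingers": -1},
    {"offset": [0.13, 0.8, -0.62], "twist": [0, 0, 0], "fingers": -1},
    {"offset": [0.14, 0.88, -0.62], "twist": [0, 0, 0], "fingers": -1}
  ]
}}

```text
clock: 21.58
position: [0.5284, -0.1858, 0.1624]
ee_rot: [-0.3, -3.125, -0.004]
force: [-0.2, -0.7, -1.5]
width: 0.276
gripper_force: 30.0
```

{"fn": "jog_arm", "kwargs": {
  "plan": [
    {"offset": [0.07, 0.4, 0], "twist": [0, 0, 0], "fingers": -1},
    {"offset": [0.13, 0.8, 0], "twist": [0, 0, 0], "fingers": -1},
    {"offset": [0.14, 0.88, 0], "twist": [0, 0, 0], "fingers": -1}
  ]
}}

```text
clock: 21.95
position: [0.5336, -0.0531, 0.1626]
ee_rot: [-0.301, -3.126, -0.002]
force: [-0.4, -0.7, -2.1]
width: 0.281
gripper_force: 30.0
```

{"fn": "jog_arm", "kwargs": {
  "plan": [
    {"offset": [0.07, 0.4, 0], "twist": [0, 0, 0], "fingers": -1},
    {"offset": [0.13, 0.8, 0], "twist": [0, 0, 0], "fingers": -1},
    {"offset": [0.14, 0.88, 0], "twist": [0, 0, 0], "fingers": -1},
    {"offset": [0.14, 0.88, 0], "twist": [0, 0, 0], "fingers": -1},
    {"offset": [0.14, 0.88, 0], "twist": [0, 0, 0], "fingers": -1},
    {"offset": [0.14, 0.88, 0], "twist": [0, 0, 0], "fingers": -1}
  ]
}}

```text
clock: 22.7
position: [0.5391, 0.0738, 0.1631]
ee_rot: [0.315, 3.126, -0.001]
force: [0.3, -0.1, -1.5]
width: 0.276
gripper_force: 30.0
```

```bash
python3 - <<'E'
from h import *
s=observe();print(s["clock"],s["position"],s["width"])
print("to hole, nose 12mm above plate:",jog([.539,.0750,.046+.026+.012+.0254],np.radians(78.8)))
E
```

```text
22.7 [0.53914395 0.07379464 0.16309214] 0.27588304463052804
to hole, nose 12mm above plate: (array([0.003, 0.008, 0.358]), array([-0.0001,  0.    , -0.0009]))
```

{"fn": "jog_arm", "kwargs": {
  "plan": [
    {"offset": [0, 0.008, 0.12], "twist": [0, 0, 0], "fingers": -1},
    {"offset": [0, 0.008, 0.24], "twist": [0, 0, 0], "fingers": -1},
    {"offset": [0, 0.008, 0.34], "twist": [0, 0, 0], "fingers": -1},
    {"offset": [0, 0.008, 0.36], "twist": [0, 0, 0], "fingers": -1},
    {"offset": [0, 0.008, 0.36], "twist": [0, 0, 0], "fingers": -1},
    {"offset": [0, 0.008, 0.36], "twist": [0, 0, 0], "fingers": -1}
  ]
}}

```text
clock: 23.45
position: [0.5398, 0.0771, 0.1096]
ee_rot: [0.31, 3.125, 0.001]
force: [-0.3, 0.6, -0.9]
width: 0.279
gripper_force: 30.0
```

```bash
python3 - <<'E'
from h import *
s=observe();P,T=tool();print(s["clock"],P,s["dq"].round(3))
C=cam("wrist");a=save("wrist","w7.png")
save("","c7.png",cv2.resize(a[165:270,190:330],(800,600),interpolation=cv2.INTER_CUBIC))
x=T[:,0];zc=P[2]-.0254
for nm,r,z in(("nose",5.5,zc-.026),("taper",7,zc-.018),("collarlow",14,zc),("collartop",14,zc+.004),("knoblow",13,zc+.004)):
    q=P+x*r*1e-3;q[2]=z;print(nm,np.round(proj(C,q),1))
print("hole",proj(C,[.539,.075,.046]))
E
```

```text
23.45 [0.53976371 0.07709965 0.10962704] [-0.002 -0.003 -0.     0.    -0.    -0.001 -0.001]
nose [209.8 256.9]
taper [211.7 256.9]
collarlow [210.9 256.9]
collartop [213.2 256.8]
knoblow [214.9 256.8]
hole [np.float64(210.84723582073804), np.float64(253.92757514145245)]
```

View pics/c7.png

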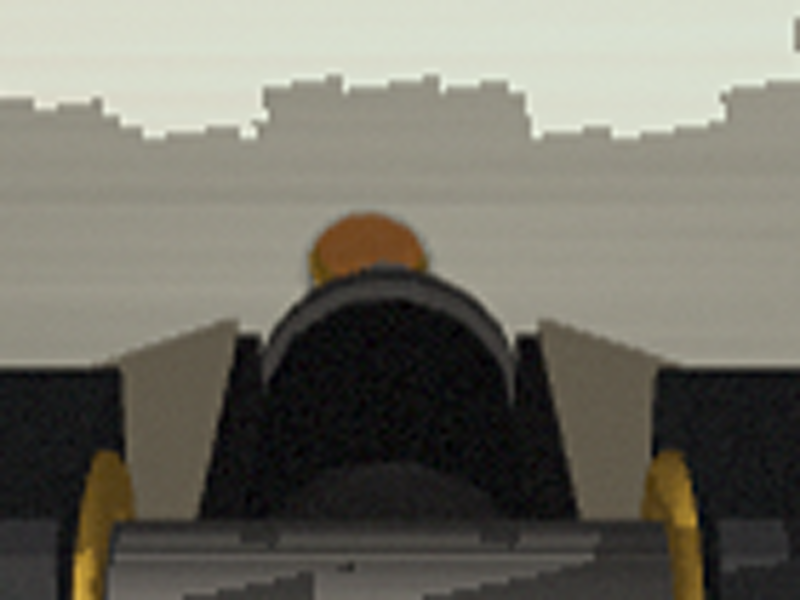

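The bolt axis is at crop column 389 and the round hole's centre at 368, so about 2 mm too far in +y, while the cross direction agrees. I'll correct that and descend slowly.

{"fn": "jog_arm", "kwargs": {
  "plan": [
    {"offset": [0.002, -0.014, 0], "twist": [0, 0, 0], "fingers": -1},
    {"offset": [0.002, -0.014, 0.015], "twist": [0, 0, 0], "fingers": -1},
    {"offset": [0.002, -0.014, 0.03], "twist": [0, 0, 0], "fingers": -1},
    {"offset": [0.002, -0.014, 0.045], "twist": [0, 0, 0], "fingers": -1},
    {"offset": [0.002, -0.014, 0.06], "twist": [0, 0, 0], "fingers": -1},
    {"offset": [0.002, -0.014, 0.068], "twist": [0, 0, 0], "fingers": -1},
    {"offset": [0.002, -0.014, 0.076], "twist": [0, 0, 0], "fingers": -1},
    {"offset": [0.002, -0.014, 0.084], "twist": [0, 0, 0], "fingers": -1},
    {"offset": [0.002, -0.014, 0.092], "twist": [0, 0, 0], "fingers": -1}
  ]
}}

```text
clock: 24.62
position: [0.5386, 0.0751, 0.0952]
ee_rot: [0.31, 3.126, 0.0]
force: [0.4, 1.2, -1.9]
width: 0.275
gripper_force: 30.0
```

{"fn": "jog_arm", "kwargs": {
  "plan": [
    {"offset": [0, 0, 0.007], "twist": [0, 0, 0], "fingers": -1},
    {"offset": [0, 0, 0.014], "twist": [0, 0, 0], "fingers": -1},
    {"offset": [0, 0, 0.021], "twist": [0, 0, 0], "fingers": -1},
    {"offset": [0, 0, 0.028], "twist": [0, 0, 0], "fingers": -1},
    {"offset": [0, 0, 0.035], "twist": [0, 0, 0], "fingers": -1}
  ]
}}

```text
clock: 25.25
position: [0.5389, 0.075, 0.09]
ee_rot: [0.31, 3.126, 0.0]
force: [0.8, -0.8, 0.1]
width: 0.277
gripper_force: 30.0
```

{"fn": "jog_arm", "kwargs": {
  "plan": [
    {"offset": [0, 0, 0.007], "twist": [0, 0, 0], "fingers": -1},
    {"offset": [0, 0, 0.014], "twist": [0, 0, 0], "fingers": -1},
    {"offset": [0, 0, 0.021], "twist": [0, 0, 0], "fingers": -1},
    {"offset": [0, 0, 0.028], "twist": [0, 0, 0], "fingers": -1}
  ]
}}

```text
clock: 25.75
position: [0.539, 0.075, 0.0859]
ee_rot: [0.31, 3.125, 0.0]
force: [3.0, -1.5, -0.3]
width: 0.279
gripper_force: 30.0
```

{"fn": "jog_arm", "kwargs": {
  "plan": [
    {"offset": [-0.003, 0, 0.006], "twist": [0, 0, 0], "fingers": -1},
    {"offset": [-0.003, 0, 0.012], "twist": [0, 0, 0], "fingers": -1},
    {"offset": [-0.003, 0, 0.019], "twist": [0, 0, 0], "fingers": -1},
    {"offset": [-0.003, 0, 0.026], "twist": [0, 0, 0], "fingers": -1}
  ]
}}

```text
clock: 26.25
position: [0.5391, 0.075, 0.0818]
ee_rot: [0.31, 3.126, -0.0]
force: [2.0, -1.9, 0.1]
width: 0.275
gripper_force: 30.0
```

Going well; collar is at about 56 mm with 10 mm left.

{"fn": "jog_arm", "kwargs": {
  "plan": [
    {"offset": [-0.002, 0, 0.007], "twist": [0, 0, 0], "fingers": -1},
    {"offset": [-0.002, 0, 0.014], "twist": [0, 0, 0], "fingers": -1},
    {"offset": [-0.002, 0, 0.021], "twist": [0, 0, 0], "fingers": -1},
    {"offset": [-0.002, 0, 0.028], "twist": [0, 0, 0], "fingers": -1},
    {"offset": [-0.002, 0, 0.035], "twist": [0, 0, 0], "fingers": -1}
  ]
}}

```text
clock: 26.88
position: [0.5392, 0.075, 0.0765]
ee_rot: [-0.31, -3.126, 0.0]
force: [1.0, -1.3, 0.2]
width: 0.277
gripper_force: 30.0
```

{"fn": "jog_arm", "kwargs": {
  "plan": [
    {"offset": [0, 0, 0.007], "twist": [0, 0, 0], "fingers": -1},
    {"offset": [0, 0, 0.014], "twist": [0, 0, 0], "fingers": -1},
    {"offset": [0, 0, 0.02], "twist": [0, 0, 0], "fingers": -1}
  ]
}}

```text
clock: 27.25
position: [0.5393, 0.075, 0.0736]
ee_rot: [-0.31, -3.126, -0.0]
force: [0.9, -1.4, -0.5]
width: 0.273
gripper_force: 30.0
```

{"fn": "jog_arm", "kwargs": {
  "plan": [
    {"offset": [0, 0, 0.005], "twist": [0, 0, 0], "fingers": -1},
    {"offset": [0, 0, 0.01], "twist": [0, 0, 0], "fingers": -1},
    {"offset": [0, 0, 0.014], "twist": [0, 0, 0], "fingers": -1},
    {"offset": [0, 0, 0.018], "twist": [0, 0, 0], "fingers": -1}
  ]
}}

```text
clock: 27.75
position: [0.5393, 0.075, 0.0713]
ee_rot: [-0.31, -3.126, -0.0]
force: [-3.3, -0.1, 11.0]
width: 0.281
gripper_force: 30.0
```

Collar seated (11 N). Release and rise.

{"fn": "jog_arm", "kwargs": {
  "plan": [
    {"offset": [0, 0, -0.001], "twist": [0, 0, 0], "fingers": -1},
    {"offset": [0, 0, -0.001], "twist": [0, 0, 0], "fingers": -0.2},
    {"offset": [0, 0, -0.001], "twist": [0, 0, 0], "fingers": 0.1},
    {"offset": [0, 0, -0.001], "twist": [0, 0, 0], "fingers": 0.1},
    {"offset": [0, 0, -0.001], "twist": [0, 0, 0], "fingers": 0.1}
  ]
}}

```text
clock: 28.38
position: [0.5392, 0.075, 0.071]
ee_rot: [-0.31, -3.126, 0.0]
force: [-0.2, -1.0, 0.1]
width: 0.551
gripper_force: 0.0
```

{"fn": "jog_arm", "kwargs": {
  "plan": [
    {"offset": [0, 0, -0.1], "twist": [0, 0, 0], "fingers": 0.1},
    {"offset": [0, 0, -0.3], "twist": [0, 0, 0], "fingers": 0.1},
    {"offset": [0, 0, -0.5], "twist": [0, 0, 0], "fingers": 0.1},
    {"offset": [0, 0, -0.8], "twist": [0, 0, 0], "fingers": 0.1},
    {"offset": [0, 0, -0.8], "twist": [0, 0, 0], "fingers": 0.1},
    {"offset": [0, 0, -0.8], "twist": [0, 0, 0], "fingers": 0.1},
    {"offset": [0, 0, -0.8], "twist": [0, 0, 0], "fingers": 0.1}
  ]
}}

```text
clock: 29.25
position: [0.5386, 0.0749, 0.1903]
ee_rot: [-0.31, -3.125, 0.001]
force: [0.2, -0.4, -0.5]
width: 0.551
gripper_force: 0.0
```

```bash
python3 - <<'E'
from h import *
s=observe();print(s["clock"],s["position"],s["force"])
a=get_image("wrist");b=get_image("scene")
save("","c8.png",np.hstack([cv2.resize(a[130:230,120:320],(500,250),interpolation=cv2.INTER_CUBIC),cv2.resize(b[140:220,205:301],(300,250),interpolation=cv2.INTER_CUBIC)]))
E
```

```text
29.25 [0.53863199 0.07485873 0.19034301] [ 0.15566241 -0.3507052  -0.49367514]
```

View pics/c8.png

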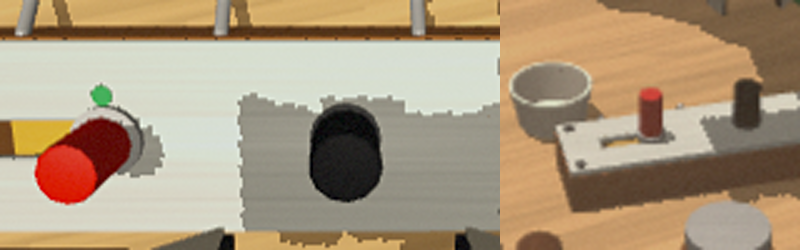

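The picture shows the pin upright at the green dot (crop 105,130) and the bolt upright with its collar on the plate (crop 345,140). The gripper is clear of everything.

```bash
python3 -c "
from cell import *
print(sign_off())"
```

```text
the job is handed in; nothing more can be done
None
```

The job is handed in: the drift pin stands upright at the green-dot end with its collar down, and the thumb bolt is seated in the round hole with its collar down on the plate. The highest wrist force reading was about 11 N, the bystanders were never touched, and it took about 29 s; the hand-in returned no verdict.

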